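# Roll the snap-in trim of a desk console flush

### The job

The three blue trim pieces along the lower front edge of the grey sloping desk console have only been laid on their clips and still stand proud. Take the hand roller from its stand and, with its wheel flat on the sloping face, roll them down firmly one after the other from one end of the row to the other, feeling for each clip to snap so that nothing is forced, until every piece lies flush along its whole length. Press only with the roller, leave the other things on the bench alone, and put the roller back upright in its stand.

Things in the scene. Friction and masses are not known exactly. Their poses are not given: they have to be found in the camera images.
- strip_seat: Sloping face of the fixed grey desk console. Origin: middle of the trim row, on the face, 30 mm up the slope from its lower edge, 52 mm above the bench. z points squarely out of the face (35 degrees from vertical, towards the robot), x up the slope, y along the row (to the robot's left). The seating channel is 27 x 192 mm; around it the face is rigid and plain (z = 0) to 120 mm from the middle.
- press_roller: Hand roller, 0.29 kg: orange handle 26 mm square, 5 to 62 mm above the origin, on a black guard disc 68 mm across that stops the fingertips; below, a 34 mm wide steel fork with a black wheel 44 mm across, 22 mm wide. Origin: centre of the guard's underside; z up, x along the axle (rolls along y). The fork is locked somewhere from 0 to 16 mm out, so the wheel's lowest point is 53 to 69 mm below.
- roller_wheel (a joint): Turning angle of the roller's wheel on its axle, rad, 0 at the start, either sign; it turns freely and counts how far the roller has rolled (about 2.9 rad for one trim piece).
- roller_stand: Fixed dark stand, 78 x 88 mm, 74 mm high (foot plate 110 x 88 mm), with an opening 42 mm (x) by 52 mm (y) for the roller's fork and wheel (34 x 44 mm). Origin: centre of its underside, z up. Parked, the roller's guard rests on the stand's top, its origin 74 mm above this one, its x axis along the stand's x (either way round).
- trim_left: Blue rigid trim piece with a silver line, 62 x 25 x 7 mm, at the left end of the row, 63.5 mm from its middle. Origin: middle of its top face; axes as strip_seat. Starts about 4.8 mm proud on two spring clips 24.5 mm left and right of its middle. A clip snaps at 8 to 14 N pressed right over it and draws that end flush; a rigid stop lies beneath. In the middle it takes twice as much.
- trim_left_l (a point): Point on the top face of trim_left, 28 mm to the left (y) of its middle; flush is height 0 in the strip_seat frame.
- trim_left_r (a point): Point on the top face of trim_left, 28 mm to the right (y) of its middle; flush is height 0 in the strip_seat frame.
- trim_middle: Blue rigid trim piece with a silver line, 62 x 25 x 7 mm, in the middle of the row. Origin: middle of its top face; axes as strip_seat. Starts about 4.8 mm proud on two spring clips 24.5 mm left and right of its middle. A clip snaps at 8 to 14 N pressed right over it and draws that end flush; a rigid stop lies beneath. In the middle it takes twice as much.
- trim_middle_l (a point): Point on the top face of trim_middle, 28 mm to the left (y) of its middle; flush is height 0 in the strip_seat frame.
- trim_middle_r (a point): Point on the top face of trim_middle, 28 mm to the right (y) of its middle; flush is height 0 in the strip_seat frame.
- trim_right: Blue rigid trim piece with a silver line, 62 x 25 x 7 mm, at the right end of the row, 63.5 mm from its middle. Origin: middle of its top face; axes as strip_seat. Starts about 4.8 mm proud on two spring clips 24.5 mm left and right of its middle. A clip snaps at 8 to 14 N pressed right over it and draws that end flush; a rigid stop lies beneath. In the middle it takes twice as much.
- trim_right_l (a point): Point on the top face of trim_right, 28 mm to the left (y) of its middle; flush is height 0 in the strip_seat frame.
- trim_right_r (a point): Point on the top face of trim_right, 28 mm to the right (y) of its middle; flush is height 0 in the strip_seat frame.
- flux_bottle: White squeeze bottle with red tip, 36 mm across, 104 mm high; origin at its foot. To be left alone.
- screwdriver: Red screwdriver, 202 mm long, lying; origin under its middle. To be left alone.

How it is judged:
On the way, in this order (a step that is already met when the one before it is completed fails the run):
1. the roller is lifted out of its stand (z of press_roller in the frame of roller_stand above 0.13 m), for 0.1 s.
2. an end piece is flush at both ends, the middle piece and the other end piece not yet ((((z of trim_left_l in the frame of strip_seat between -0.002 and 0.0015 m and z of trim_left_r in the frame of strip_seat between -0.002 and 0.0015 m) and not (z of trim_middle_l in the frame of strip_seat between -0.002 and 0.0015 m and z of trim_middle_r in the frame of strip_seat between -0.002 and 0.0015 m) and not (z of trim_right_l in the frame of strip_seat between -0.002 and 0.0015 m and z of trim_right_r in the frame of strip_seat between -0.002 and 0.0015 m)) or ((z of trim_right_l in the frame of strip_seat between -0.002 and 0.0015 m and z of trim_right_r in the frame of strip_seat between -0.002 and 0.0015 m) and not (z of trim_middle_l in the frame of strip_seat between -0.002 and 0.0015 m and z of trim_middle_r in the frame of strip_seat between -0.002 and 0.0015 m) and not (z of trim_left_l in the frame of strip_seat between -0.002 and 0.0015 m and z of trim_left_r in the frame of strip_seat between -0.002 and 0.0015 m)))), for 0.1 s.
3. next the middle piece is flush too, the last end piece not yet, and the wheel has been rolled (turned by more than 2 rad from its start) (z of trim_middle_l in the frame of strip_seat between -0.002 and 0.0015 m and z of trim_middle_r in the frame of strip_seat between -0.002 and 0.0015 m and (((z of trim_left_l in the frame of strip_seat between -0.002 and 0.0015 m and z of trim_left_r in the frame of strip_seat between -0.002 and 0.0015 m) and not (z of trim_right_l in the frame of strip_seat between -0.002 and 0.0015 m and z of trim_right_r in the frame of strip_seat between -0.002 and 0.0015 m)) or ((z of trim_right_l in the frame of strip_seat between -0.002 and 0.0015 m and z of trim_right_r in the frame of strip_seat between -0.002 and 0.0015 m) and not (z of trim_left_l in the frame of strip_seat between -0.002 and 0.0015 m and z of trim_left_r in the frame of strip_seat between -0.002 and 0.0015 m))) and (value of joint roller_wheel above 2 rad or value of joint roller_wheel below -2 rad)), for 0.1 s.
4. all three pieces are flush (z of trim_left_l in the frame of strip_seat between -0.002 and 0.0015 m and z of trim_left_r in the frame of strip_seat between -0.002 and 0.0015 m and z of trim_middle_l in the frame of strip_seat between -0.002 and 0.0015 m and z of trim_middle_r in the frame of strip_seat between -0.002 and 0.0015 m and z of trim_right_l in the frame of strip_seat between -0.002 and 0.0015 m and z of trim_right_r in the frame of strip_seat between -0.002 and 0.0015 m), for 0.2 s.
At the end, for the whole second after the job is handed in: Both ends of all three trim pieces stand less than 1.5 mm above the sloping face (none sunk by 2 mm). The roller stands upright (within 6 degrees) in its stand, its guard on the stand's top (within 3 mm), within 12 mm of the stand's centre line, at rest and released (all of step 4 and horizontal distance between press_roller and roller_stand below 0.012 m and z of press_roller in the frame of roller_stand between 0.071 and 0.077 m and angle between press_roller's own z axis and vertical below 0.1 rad and linear speed of press_roller below 0.02 m/s); the robot touches nothing.
It fails at once if a trim piece is forced: the roller presses on it with more than 100 N (contact force between press_roller and trim_left above 100 N or contact force between press_roller and trim_middle above 100 N or contact force between press_roller and trim_right above 100 N).
It fails at once if the gripper or arm presses on a trim piece ((contact force between the fingers and trim_left above 2 N or contact force between the fingers and trim_middle above 2 N or contact force between the fingers and trim_right above 2 N) or (contact force between the arm and trim_left above 2 N or contact force between the arm and trim_middle above 2 N or contact force between the arm and trim_right above 2 N)).
It fails at once if the wheel's edge digs in: the roller presses on a trim piece while its axle is more than 17 degrees out of line with the slope of the face ((contact force between press_roller and trim_left above 4 N or contact force between press_roller and trim_middle above 4 N or contact force between press_roller and trim_right above 4 N) and angle between the x axis of press_roller and the x axis of strip_seat, either way round above 0.3 rad).
It fails at once if another thing on the bench is shifted by more than 30 mm (distance of any of flux_bottle, screwdriver from where it was at the start of the episode above 0.03 m).
It also fails if it takes over 64 s, if anything falls off the work surface, if the arm or the gripper's body presses on something with over 40 N, if the wrist force passes 120 N, or if a joint passes its speed limit or range.

### The arm

A 6-joint arm with a two-finger parallel gripper is mounted at the origin on a cart in front of the work surface, level with it; the furniture and walls round the work are solid. World frame = base frame: x ahead of the robot, y to its left, z up, the work surface at z = 0. Lengths are in m, angles in rad, forces in N, time in s.
With the tool pointing down it reaches from about 0.3 to 0.775 m from the base axis. Payload 14.6 kg.
Tool frame: the origin (TCP) lies between the finger pads; the fingertips stand tip_reach ahead of it and the grasp point (between the pads) lies 2 mm behind it (tip_reach is the distance from the TCP to the fingertips, in m); z points along the fingers, y is the line along which they close (so a half turn about z gives the same grasp; the last joint's range is limited). The gripper opens to 85 mm and grips with 20 to 120 N. Pads are 22 mm wide; open, the fingers measure 114 mm over their backs; the gripper's body (76 mm by 85 mm) begins 54 mm behind the grasp point. The pads swing forward as they close: fully open they stand 13 mm farther back than shut.
Start: joints at [-1.169, 0.3, 1.521, -0, 1.321, -0.067], TCP at [0.248, -0.491, 0.248] pointing down, gripper open.
Joint ranges: [-3.03, 3.03], [-0.79, 2.21], [0.23, 2.52], [-1.04, 4.18], [0, 3.07], [-2.55, 2.55]. Speed limits (rad/s): [2.22, 2.22, 2.57, 3.14, 3.14, 3.14].

### API

Orientations are given as a unit quaternion [x, y, z, w].
In Python, from workcell import state, read_camera, get_calibration, hand_in, search_frame, landmark_of, tip_reach gives the robot as it stands.
- The arm moves only by the tool servo_tool, never from a script. Its argument "rows" is a list of rows, each an object with "linear": the shift along the tool's x, y, z in m, a list of three; "rotation": the turn, a rotation vector about the tool's x, y, z in rad, a list of three; "gripper": the opening, from -1 (shut) to 1 (fully open). In form: [{"linear": [tx, ty, tz], "rotation": [ax, ay, az], "gripper": gripper}, ...]. A call has 1 to 5 rows; each row is the pose to reach, as a shift and turn from the pose commanded when the call began, along the tool's axes at that moment; what a row does not reach only later rows make up. A row lasts 1/8 s, in which the tool goes at most 62.5 mm and 10.7 degrees, less where a joint would pass 70% of its speed; a pose out of reach is approached as far as the arm can. A call with a gripper value outside its range is refused whole. The fingers move at their own pace and stop on an object; "squeeze" is the grip in N (left out, the last holds). Time passes only in rows, so rows that repeat a pose let the fingers close. It gives the time, the measured TCP pose, the force, the opening and the grip force at its end, in the units of the state.
- state(): the state, without advancing time (a new reading comes with each control period).
- read_camera(name): name is "side" or "top"; returns (picture, depth): 384x512x3 uint8, blue, green, red; 384x512 float32, m along the optical axis (not along the pixel's ray), 0 where there is no reading.
- get_calibration(name): a dict with "fx", "fy", "cx", "cy" (pixels), "eye" and "orientation" of the camera in the world. Camera axes: x right, y down, z forward; pixel columns grow to the right and rows downward; lengths in m; the calibration is good to about 2 mm. A picture is of the moment at which its call begins. get_calibration takes no time and is no camera call.
- hand_in(): hands the job in; it is judged then, once.
Trained networks look in the newest picture that a camera, given by its name, has taken for a name from the list of things; names that differ only in an ending like _2 or _b are one class to them, and where a whole thing is asked for, a point or a joint stands for the part that bears it (a point fixed in the world has none). Each returns a list of dicts, best first, with "score" (0 to 1); they miss things now and then, are a little off and sometimes report something else, mostly with a low value. They report only what shows in the picture. A call takes as long as a camera call.
- search_frame(query, camera): "position" ([x, y, z] in m, in world coordinates, good to about 4 mm: the middle of the surface that is visible of it).
- landmark_of(query, camera): "position" ([x, y, z] in m, in world coordinates, good to about 4 mm: a listed point, or the origin of a listed thing).
The state is a dict: "t": time; "joint_positions": joint angles; "qvel": joint speeds; "joint_torque": joint torques, N m; "tcp_pos": TCP position; "orientation": TCP orientation; "wrist_force": force on the tool from outside, world axes, zero at the start; "ft_torque": the same for the moment, N m; "gripper_width": finger opening in m; "grasp_force": force on a finger pad.
Only numpy, scipy, OpenCV 4.12 (cv2) and the standard library are available. Lean on these libraries where they do the work, as an engineer would, in place of code of your own. Each camera call takes 0.05 s, during which the arm holds its last target. There are 200 camera calls.

## Working session

There is one attempt and no reset: what is moved stays moved. The work goes in short steps, Python scripts to look and compute and a tool call to move; the robot and the scene stay as the last step left them, time stands still between calls to the robot, and variables do not carry over. Pictures are saved under pics/ and viewed, at most 10 in all, crops included, and the job is handed in when it is done.

Besides the shell and the picture viewer there is one more tool, called by a JSON object that holds its "fn" and its "kwargs". servo_tool: Moves the arm, as the interface text tells. Its arguments: {"type":"object","properties":{"rows":{"type":"array"},"squeeze":{"type":"number"}},"required":["rows"]}

```bash
mkdir -p pics
cat > h.py <<'E'
import numpy as np, cv2
from scipy.spatial.transform import Rotation as R
from workcell import *
def cloud(name,d):
    c=get_calibration(name); v,u=np.mgrid[0:d.shape[0],0:d.shape[1]]
    p=np.stack([(u-c['cx'])/c['fx']*d,(v-c['cy'])/c['fy']*d,d],-1)
    P=p@R.from_quat(c['orientation']).as_matrix().T+np.array(c['eye']); P[d==0]=np.nan
    return P
E
python3 - <<'E'
from h import *
np.set_printoptions(precision=4,suppress=True)
ims=[]
for n in ['side','top']:
    im,d=read_camera(n); cv2.imwrite(f'pics/{n}0.png',im); np.save(n+'0.npy',cloud(n,d))
    print(n,get_calibration(n)['eye'])
    for q in ['strip_seat','press_roller','roller_stand','trim_left','trim_middle','trim_right','trim_left_l','trim_right_r','flux_bottle','screwdriver']:
        for r in landmark_of(q,n)[:2]: print(n,q,np.array(r['position']),round(r['score'],2))
s=state(); print(s, tip_reach() if callable(tip_reach) else tip_reach)
E
```

```text
side [0.3563 0.8092 0.4148]
side press_roller [0.4573 0.234  0.0766] 0.8
side press_roller [0.5864 0.0718 0.0545] 0.38
side roller_stand [0.4612 0.233  0.0011] 0.73
side trim_left [0.5687 0.0148 0.0535] 0.67
side trim_left [0.5859 0.0733 0.0523] 0.55
side trim_middle [ 0.565  -0.0144  0.0571] 0.69
side trim_middle [0.5712 0.0089 0.0513] 0.69
side trim_right [ 0.5553 -0.0751  0.0537] 0.65
side trim_right [ 0.5405 -0.1083  0.0552] 0.6
side trim_left_l [0.5687 0.0148 0.0535] 0.67
side trim_left_l [0.5859 0.0733 0.0523] 0.55
side trim_right_r [ 0.5553 -0.0751  0.0537] 0.65
side trim_right_r [ 0.5405 -0.1083  0.0552] 0.6
side flux_bottle [0.7453 0.2744 0.0003] 0.91
side screwdriver [0.3928 0.0351 0.0015] 0.55
side screwdriver [ 0.4617  0.2341 -0.0024] 0.36
top [0.497  0.0685 0.9875]
top strip_seat [ 0.5695 -0.0151  0.0532] 0.93
top press_roller [ 0.5603 -0.0179  0.0583] 0.67
top press_roller [0.4605 0.2379 0.0753] 0.66
top roller_stand [0.461  0.2309 0.0005] 0.87
top trim_left [0.5839 0.0405 0.0594] 0.76
top trim_left [0.5728 0.0178 0.0574] 0.69
top trim_middle [ 0.5632 -0.0175  0.0565] 0
[... 276 characters left out ...]
63
top trim_right_r [ 0.5453 -0.1049  0.0596] 0.63
top flux_bottle [ 0.7485  0.2748 -0.0008] 0.7
top screwdriver [0.3903 0.0421 0.0004] 0.67
top screwdriver [ 0.5625 -0.0532  0.0573] 0.33
{'t': 1.1, 'joint_positions': array([-1.1686,  0.2999,  1.521 ,  0.    ,  1.3207, -0.0666]), 'qvel': array([-0.0019, -0.0002,  0.0003,  0.0009,  0.0008,  0.0002]), 'joint_torque': array([ -0.0019, -54.3365, -36.1976,  -0.0001,   0.0007,  -0.    ]), 'tcp_pos': array([ 0.2485, -0.4907,  0.2483]), 'orientation': array([0.9727, 0.2322, 0.    , 0.    ]), 'wrist_force': array([-0.6266, -0.4145,  0.2784]), 'ft_torque': array([0.0034, 0.0145, 0.0016]), 'grasp_force': 0.0, 'gripper_width': 0.08534810761381291} 0.017
```

View pics/top0.png

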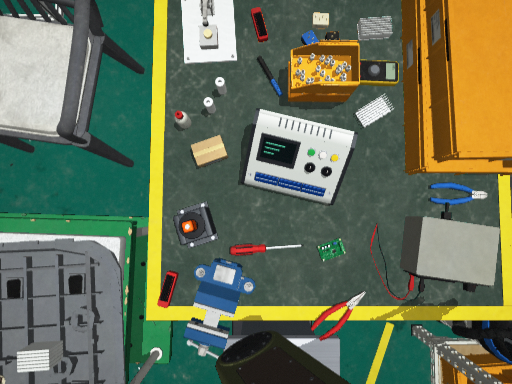

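View pics/side0.png

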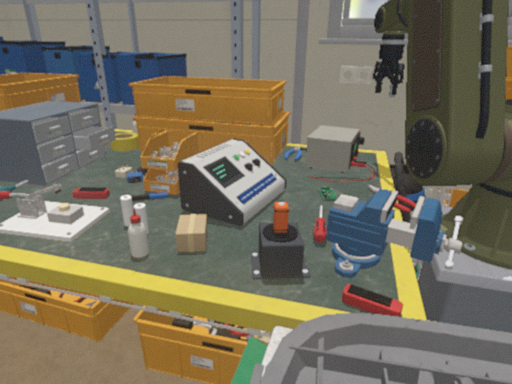

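The top view shows the roller (orange, ~(188,226)) in its dark stand. The blue row runs from about (258,177) to (325,194) and the screwdriver is at (265,248). The side view shows the handle standing free, with the vise to its robot side.

Run:
```python
from h import *
np.set_printoptions(precision=4,suppress=True)
im=cv2.imread('pics/top0.png').astype(int); P=np.load('top0.npy')
b,g,r=im[...,0],im[...,1],im[...,2]
m=(b>r+50)&(b>g+30)&(abs(P[...,2]-.055)<.03)&(P[...,0]>.5)&(P[...,0]<.64)&(abs(P[...,1]+.015)<.15)
Q=P[m]; print('blue',m.sum(),Q.mean(0),'median',np.median(Q,0)); c=Q.mean(0)
w,V=np.linalg.eigh(np.cov(Q[:,:2].T)); d=V[:,1]*np.sign(V[1,1]); print('row dir',d,'yaw',np.arctan2(-d[0],d[1]))
t=(Q[:,:2]-c[:2])@d; print('extent',t.min(),t.max(), 'mid', c[:2]+d*(t.min()+t.max())/2)
# face plane
rx=np.array([d[1],-d[0]])
D=P[...,:2]-c[:2]; a=D@rx; l=D@d
f=(~m)&(abs(l)<.1)&(((a>.018)&(a<.06))|((a<-.015)&(a>-.025)))&(abs(P[...,2]-.06)<.05)
F=P[f]; A=np.c_[F[:,:2],np.ones(len(F))]
co=np.linalg.lstsq(A,F[:,2],rcond=None)[0]
for _ in range(5):
    e=abs(A@co-F[:,2])<.004; co=np.linalg.lstsq(A[e],F[e,2],rcond=None)[0]
n=np.array([-co[0],-co[1],1]);n/=np.linalg.norm(n); print('plane',n,np.degrees(np.arccos(n[2])),e.sum(),len(e),'dir',np.arctan2(-n[1],-n[0]))
print('blue height above plane',np.median((Q-[0,0,co[2]])@n))
# stand
for n_,lo,hi in [('handle',.1,.16),('top',.065,.095),('foot',.004,.03)]:
    for cam in ['top','side']:
        PP=np.load(cam+'0.npy'); k=(abs(PP[...,0]-.46)<.08)&(abs(PP[...,1]-.233)<.08)&(PP[...,2]>lo)&(PP[...,2]<hi)
        q=PP[k]
        if len(q)<5: print(n_,cam,len(q)); continue
        rc=cv2.minAreaRect((q[:,:2]*1000).astype(np.float32)); print(n_,cam,len(q),rc,q.mean(0),q.max(0))
big=cv2.resize(im[190:260,160:225].astype(np.uint8),None,fx=8,fy=8,interpolation=cv2.INTER_CUBIC)
cv2.imwrite('pics/stand.png',big)
```

```text
blue 529 [ 0.5693 -0.0167  0.0565] median [ 0.5691 -0.0165  0.0572]
row dir [0.233  0.9725] yaw -0.2351378102261606
extent -0.09457119474098272 0.09343811726961797 mid [ 0.5691 -0.0173]
plane [-0.5728  0.131   0.8092] 35.98309287329209 1437 1620 dir -0.22486150479680916
blue height above plane 0.00456442184661832
handle top 140 ((460.6911315917969, 235.73770141601562), (26.120153427124023, 26.378448486328125), 18.246522903442383) [0.4613 0.2335 0.1317] [0.4748 0.2513 0.1398]
handle side 329 ((457.5718078613281, 240.3025665283203), (26.15572166442871, 23.47948455810547), 19.0623836517334) [0.4565 0.2465 0.1224] [0.4721 0.2549 0.1391]
top top 896 ((460.34136962890625, 233.75881958007812), (77.83023071289062, 88.53514862060547), 17.955293655395508) [0.4608 0.2307 0.076 ] [0.5095 0.2852 0.0945]
top side 1056 ((458.10284423828125, 235.73272705078125), (77.215087890625, 90.14389038085938), 18.008485794067383) [0.4545 0.2528 0.077 ] [0.5056 0.2884 0.0947]
foot top 211 ((462.3813171386719, 238.88677978515625), (143.32713317871094, 135.90345764160156), 4.1952104568481445) [0.4594 0.2247 0.0074] [0.5384 0.3053 0.0294]
foot side 816 ((457.5347595214844, 235.83172607421875), (109.76881408691406, 90.34417724609375), 17.85617446899414) [0.4566 0.2651 0.0127] [0.5211 0.2923 0.03  ]
```

View pics/stand.png

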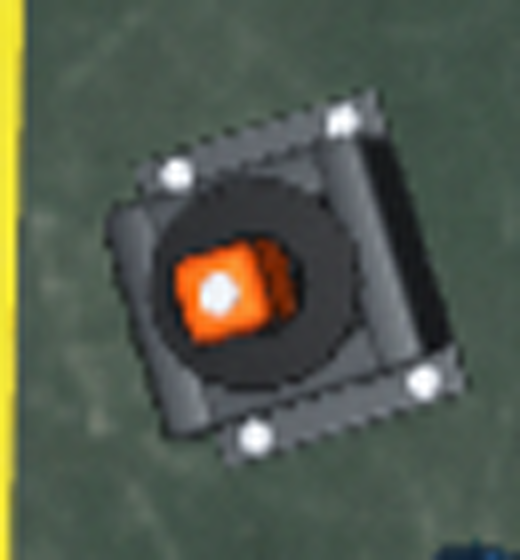

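```bash
cat >> h.py <<'E'
np.set_printoptions(precision=4,suppress=True)
YS=0.313; YT=-0.235; ST=np.array([.4600,.2345,0]); SEAT=np.array([.5717,-.0175,.052])
def Rdown(yaz): # tool down, closing axis y at azimuth yaz
    y=np.array([np.cos(yaz),np.sin(yaz),0]); z=np.array([0,0,-1.]); return R.from_matrix(np.c_[np.cross(y,z),y,z])
RG=Rdown(YS-np.pi/2)
RS=R.from_matrix((R.from_euler('z',YT)*R.from_euler('y',-np.radians(35))).as_matrix()) # seat frame
# tool in seat: z=-nz, y=-seat y, x=cross(y,z)=seat x
RT=RS*R.from_matrix(np.c_[[1,0,0],[0,-1,0],[0,0,-1]].T if False else np.diag([1.,-1,-1]))
def go(pos,Rt):
    s=state(); r0=R.from_quat(s['orientation'])
    print('lin',r0.inv().apply(np.array(pos)-s['tcp_pos']),'rot',(r0.inv()*Rt).as_rotvec(),'t',s['t'],'j',s['joint_positions'])
E
python3 - <<'E'
from h import *
print(RS.as_matrix()); go([.46,.2345,.22],RG)
E
```

```text
[[ 0.7966  0.2328 -0.5578]
 [-0.1907  0.9725  0.1336]
 [ 0.5736  0.      0.8192]]
lin [ 0.5163 -0.5514  0.0283] rot [ 0.     -0.      0.1558] t 1.1 j [-1.1686  0.2999  1.521   0.      1.3207 -0.0666]
```

{"fn": "servo_tool", "kwargs": {"rows": [{"linear": [0.205,-0.22,0],"rotation": [0,0,0.05],"gripper": 1},{"linear": [0.205,-0.22,0],"rotation": [0,0,0.05],"gripper": 1},{"linear": [0.205,-0.22,0],"rotation": [0,0,0.05],"gripper": 1},{"linear": [0.205,-0.22,0],"rotation": [0,0,0.05],"gripper": 1},{"linear": [0.205,-0.22,0],"rotation": [0,0,0.05],"gripper": 1}]}}

```text
t: 1.72
tcp_pos: [0.3321, -0.1997, 0.2485]
orientation: [0.978, 0.208, 0.0, 0.0]
wrist_force: [1.6, 0.0, 0.9]
gripper_width: 0.0856
grasp_force: 0.0
```

```bash
python3 -c "
from h import *
go([.46,.2345,.22],RG)"
```

```text
lin [ 0.2935 -0.3447  0.0284] rot [ 0.0006 -0.0005  0.1061] t 1.725 j [-0.6361 -0.0735  1.9361  0.0001  1.2781  0.5156]
```

{"fn": "servo_tool", "kwargs": {"rows": [{"linear": [0.2,-0.235,0.01],"rotation": [0,0,0.1],"gripper": 1},{"linear": [0.2,-0.235,0.01],"rotation": [0,0,0.1],"gripper": 1},{"linear": [0.2,-0.235,0.01],"rotation": [0,0,0.1],"gripper": 1},{"linear": [0.2,-0.235,0.01],"rotation": [0,0,0.1],"gripper": 1},{"linear": [0.2,-0.235,0.01],"rotation": [0,0,0.1],"gripper": 1}]}}

```text
t: 2.35
tcp_pos: [0.4193, 0.0965, 0.2385]
orientation: [0.987, 0.159, 0.0, 0.0]
wrist_force: [0.8, -1.0, 0.7]
gripper_width: 0.0852
grasp_force: 0.0
```

```bash
python3 -c "
from h import *
go([.46,.2345,.20],RG)"
```

```text
lin [ 0.0819 -0.1182  0.0386] rot [ 0.0002 -0.0009  0.0063] t 2.35 j [ 0.1411  0.0383  1.8505 -0.      1.2519  1.3926]
```

{"fn": "servo_tool", "kwargs": {"rows": [{"linear": [0.08,-0.116,0.038],"rotation": [0,0,0.006],"gripper": 1},{"linear": [0.08,-0.116,0.038],"rotation": [0,0,0.006],"gripper": 1},{"linear": [0.08,-0.116,0.038],"rotation": [0,0,0.006],"gripper": 1},{"linear": [0.08,-0.116,0.038],"rotation": [0,0,0.006],"gripper": 1}]}}

```text
t: 2.85
tcp_pos: [0.4586, 0.2299, 0.1998]
orientation: [0.988, 0.157, -0.001, 0.0]
wrist_force: [1.0, -0.3, 0.3]
gripper_width: 0.0857
grasp_force: 0.0
```

Run:
```python
from h import *
go([.46,.2345,.104],RG)
im,d=read_camera('side'); P=cloud('side',d)
b,g,r=[im[...,i].astype(int) for i in range(3)]
k=(r>g+60)&(r>b+80)&(abs(P[...,0]-.46)<.05)&(abs(P[...,1]-.235)<.05)&(P[...,2]>.08)&(P[...,2]<.15)
q=P[k]; print(len(q),cv2.minAreaRect((q[:,:2]*1000).astype(np.float32)),q.max(0))
cv2.imwrite('pics/s1.png',cv2.resize(im[130:330,180:400],None,fx=2.5,fy=2.5))
```

```text
lin [ 0.0029 -0.0039  0.0958] rot [0.0002 0.0012 0.0014] t 2.85 j [ 0.3934  0.2649  1.6836 -0.0001  1.1943  1.6499]
326 ((457.7614440917969, 240.6778106689453), (24.991498947143555, 22.713790893554688), 16.356597900390625) [0.4719 0.2533 0.1377]
```

View pics/s1.png

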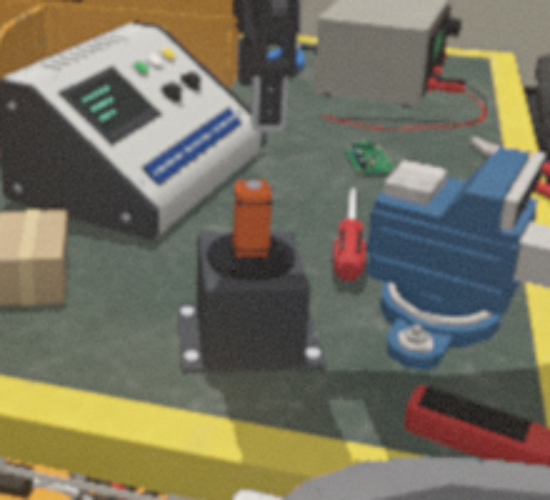

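The gripper hangs over the handle (crop (265,80) above (253,215)), aligned and clear, so I descend.

{"fn": "servo_tool", "kwargs": {"rows": [{"linear": [0.002,-0.004,0.06],"rotation": [0,0,0],"gripper": 1},{"linear": [0.002,-0.004,0.09],"rotation": [0,0,0],"gripper": 1},{"linear": [0.002,-0.004,0.096],"rotation": [0,0,0],"gripper": 1},{"linear": [0.002,-0.004,0.096],"rotation": [0,0,0],"gripper": 1}]}}

```text
t: 3.4
tcp_pos: [0.46, 0.2333, 0.1056]
orientation: [0.988, 0.155, 0.001, -0.0]
wrist_force: [-0.3, -0.3, 0.2]
gripper_width: 0.0854
grasp_force: 0.0
```

{"fn": "servo_tool", "kwargs": {"rows": [{"linear": [0,0,0],"rotation": [0,0,0],"gripper": -1},{"linear": [0,0,0],"rotation": [0,0,0],"gripper": -1},{"linear": [0,0,0],"rotation": [0,0,0],"gripper": -1},{"linear": [0,0,0],"rotation": [0,0,0],"gripper": -1},{"linear": [0,0,0],"rotation": [0,0,0],"gripper": -1}], "squeeze": 110}}

```text
t: 4.03
tcp_pos: [0.4597, 0.2341, 0.1049]
orientation: [0.988, 0.156, 0.001, -0.0]
wrist_force: [-0.6, 0.7, 6.2]
gripper_width: 0.0249
grasp_force: 108.2
```

{"fn": "servo_tool", "kwargs": {"rows": [{"linear": [0,0,-0.03],"rotation": [0,0,0],"gripper": -1},{"linear": [0,0,-0.07],"rotation": [0,0,0],"gripper": -1},{"linear": [0,0,-0.11],"rotation": [0,0,0],"gripper": -1},{"linear": [0,0,-0.13],"rotation": [0,0,0],"gripper": -1},{"linear": [0,0,-0.13],"rotation": [0,0,0],"gripper": -1}]}}

```text
t: 4.65
tcp_pos: [0.4596, 0.234, 0.2351]
orientation: [0.988, 0.156, 0.001, -0.0]
wrist_force: [-0.1, -0.4, -3.4]
gripper_width: 0.025
grasp_force: 108.2
```

Run:
```python
from h import *
s=state(); print(s['tcp_pos'],s['wrist_force'],s['gripper_width'])
im,d=read_camera('side'); P=cloud('side',d)
k=(abs(P[...,0]-.46)<.05)&(abs(P[...,1]-.235)<.05)&(P[...,2]>.09)&(P[...,2]<.33)
z=P[...,2][k]
for lo in np.arange(.09,.26,.005):
    m=k&(P[...,2]>=lo)&(P[...,2]<lo+.005)
    if m.sum(): print(round(lo,3),m.sum(),np.ptp(P[m][:,0]).round(3),P[m].mean(0).round(3))
c=get_calibration('side')
cv2.imwrite('pics/s2.png',cv2.resize(im[100:290,200:380],None,fx=3,fy=3,interpolation=cv2.INTER_CUBIC))
# target for the approach: clip of left trim at y=+88 seat, TCP 0.13 off face
go(SEAT+RS.apply([0,.088,.14]),RT)
```

```text
[0.4596 0.234  0.2351] [-0.1253 -0.3614 -3.4045] 0.025003084133764283
0.15 11 0.022 [0.458 0.243 0.153]
0.155 16 0.026 [0.458 0.248 0.158]
0.16 30 0.026 [0.457 0.251 0.163]
0.165 35 0.031 [0.455 0.252 0.167]
0.17 50 0.031 [0.456 0.251 0.173]
0.175 56 0.032 [0.456 0.25  0.178]
0.18 53 0.032 [0.457 0.25  0.183]
0.185 68 0.034 [0.456 0.246 0.188]
0.19 67 0.029 [0.457 0.243 0.192]
0.195 6 0.027 [0.465 0.245 0.197]
0.205 114 0.067 [0.454 0.257 0.208]
0.21 258 0.065 [0.458 0.243 0.211]
0.215 33 0.031 [0.459 0.247 0.217]
0.22 36 0.03 [0.458 0.251 0.222]
0.225 35 0.03 [0.457 0.254 0.227]
0.23 47 0.027 [0.455 0.256 0.233]
0.235 46 0.027 [0.455 0.255 0.238]
0.24 47 0.028 [0.455 0.255 0.243]
0.245 50 0.028 [0.455 0.255 0.248]
0.25 41 0.028 [0.456 0.255 0.253]
0.255 40 0.031 [0.456 0.256 0.257]
lin [0.007  0.1568 0.067 ] rot [-0.1671  0.5957  0.5306] t 4.7 j [ 0.3999  0.2356  1.6372 -0.      1.2692  1.6579]
```

View pics/s2.png

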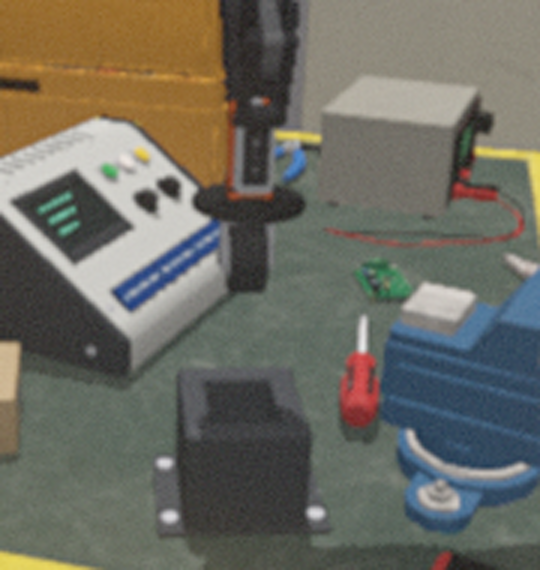

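The roller hangs straight in the grip. Its wheel bottom is near crop (248,290), about 56 mm below the guard, and the stand is empty at (245,420).

{"fn": "servo_tool", "kwargs": {"rows": [{"linear": [0.007,0.157,0.067],"rotation": [-0.167,0.596,0.531],"gripper": -1},{"linear": [0.007,0.157,0.067],"rotation": [-0.167,0.596,0.531],"gripper": -1},{"linear": [0.007,0.157,0.067],"rotation": [-0.167,0.596,0.531],"gripper": -1},{"linear": [0.007,0.157,0.067],"rotation": [-0.167,0.596,0.531],"gripper": -1},{"linear": [0.007,0.157,0.067],"rotation": [-0.167,0.596,0.531],"gripper": -1}]}}

```text
t: 5.32
tcp_pos: [0.5133, 0.0861, 0.1652]
orientation: [0.947, -0.113, 0.299, 0.035]
wrist_force: [1.1, -0.2, -3.2]
gripper_width: 0.0244
grasp_force: 109.4
```

```bash
cat >> h.py <<'E'
def rep():
    s=state(); print('seat pos mm',RS.inv().apply(s['tcp_pos']-SEAT)*1000,'F seat',RS.inv().apply(s['wrist_force']),'rot err tool',(R.from_quat(s['orientation']).inv()*RT).as_rotvec(),'w',s['gripper_width'],'t',s['t'])
E
python3 -c "
from h import *
rep(); go(SEAT+RS.apply([0,.088,.100]),RT)
im,d=read_camera('top'); P=cloud('top',d); cv2.imwrite('pics/t1.png',cv2.resize(im[130:230,210:360],None,fx=5,fy=5,interpolation=cv2.INTER_CUBIC))
im,d=read_camera('side'); cv2.imwrite('pics/s3.png',cv2.resize(im[120:230,170:320],None,fx=5,fy=5,interpolation=cv2.INTER_CUBIC))
"
```

```text
seat pos mm [ -1.3494  87.1988 139.1734] F seat [-0.9342  0.1086 -3.3059] rot err tool [ 0.0008  0.0001 -0.0032] w 0.02444564469956274 t 5.325
lin [ 0.0014 -0.0008  0.0392] rot [ 0.0008  0.0001 -0.0032] t 5.325 j [ 0.2027  0.1377  2.0421 -0.5764  0.4637  2.4667]
```

View pics/s3.png

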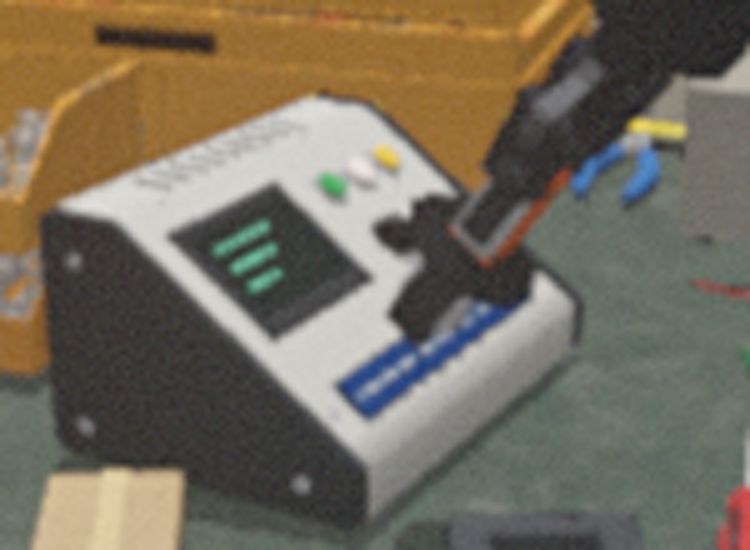

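The roller stands clear above the left part of the row in line with the slope, with its guard at crop (460,280). Now I descend along the normal.

{"fn": "servo_tool", "kwargs": {"rows": [{"linear": [0.0014,-0.001,0.02],"rotation": [0.001,0,-0.003],"gripper": -1},{"linear": [0.0014,-0.001,0.038],"rotation": [0.001,0,-0.003],"gripper": -1},{"linear": [0.0014,-0.001,0.042],"rotation": [0.001,0,-0.003],"gripper": -1},{"linear": [0.0014,-0.001,0.045],"rotation": [0.001,0,-0.003],"gripper": -1},{"linear": [0.0014,-0.001,0.045],"rotation": [0.001,0,-0.003],"gripper": -1}]}}

```text
t: 6.05
tcp_pos: [0.5408, 0.0814, 0.1314]
orientation: [0.947, -0.11, 0.299, 0.035]
wrist_force: [-0.1, 0.2, -2.6]
gripper_width: 0.0249
grasp_force: 109.5
```

```bash
python3 -c "
from h import *
rep(); print(state()['joint_positions'])"
```

```text
seat pos mm [ 2.0467 88.9892 95.502 ] F seat [-1.6349  0.1769 -2.0684] rot err tool [-0.0013 -0.0003  0.003 ] w 0.024911965416090785 t 6.05
[ 0.1779  0.2512  2.0024 -0.6468  0.39    2.5219]
```

{"fn": "servo_tool", "kwargs": {"rows": [{"linear": [-0.001,0,0.001],"rotation": [0,0,-0.08],"gripper": -1},{"linear": [-0.002,0,0.003],"rotation": [0,0,-0.08],"gripper": -1},{"linear": [-0.002,0,0.005],"rotation": [0,0,-0.08],"gripper": -1},{"linear": [-0.002,0,0.005],"rotation": [0,0,-0.08],"gripper": -1}]}}

```text
t: 6.55
tcp_pos: [0.5423, 0.0811, 0.1263]
orientation: [0.951, -0.073, 0.298, 0.047]
wrist_force: [-0.3, -0.2, 0.2]
gripper_width: 0.0249
grasp_force: 110.1
```

```bash
python3 -c "
from h import *
rep(); print(state()['joint_positions'])"
```

```text
seat pos mm [ 0.3297 89.0822 90.425 ] F seat [-0.0526 -0.2819  0.2592] rot err tool [-0.0015 -0.0011  0.0815] w 0.024875356583976677 t 6.55
[ 0.1767  0.2636  2.0023 -0.6656  0.3791  2.4627]
```

{"fn": "servo_tool", "kwargs": {"rows": [{"linear": [0,0,0.001],"rotation": [0,0,0],"gripper": -1},{"linear": [0,0,0.002],"rotation": [0,0,0],"gripper": -1},{"linear": [0,0,0.002],"rotation": [0,0,0],"gripper": -1}]}}

```text
t: 6.92
tcp_pos: [0.543, 0.0807, 0.1239]
orientation: [0.951, -0.073, 0.297, 0.047]
wrist_force: [0.3, 0.5, -2.9]
gripper_width: 0.0248
grasp_force: 110.0
```

```bash
python3 -c "
from h import *
rep()"
```

```text
seat pos mm [-0.3548 88.8037 88.0669] F seat [-1.491   0.5445 -2.4747] rot err tool [-0.0008  0.0003  0.0823] w 0.024836658517371032 t 6.925
```

{"fn": "servo_tool", "kwargs": {"rows": [{"linear": [0,0,0.001],"rotation": [0,0,0],"gripper": -1},{"linear": [0,0,0.002],"rotation": [0,0,0],"gripper": -1},{"linear": [0,0,0.003],"rotation": [0,0,0],"gripper": -1},{"linear": [0,0,0.003],"rotation": [0,0,0],"gripper": -1}]}}

```text
t: 7.42
tcp_pos: [0.5447, 0.0811, 0.1228]
orientation: [0.951, -0.072, 0.298, 0.047]
wrist_force: [-20.7, 6.4, 19.3]
gripper_width: 0.0248
grasp_force: 114.0
```

```bash
python3 -c "
from h import *
rep()"
```

```text
seat pos mm [ 0.3492 89.5806 86.2427] F seat [-6.6707  1.4039 28.1845] rot err tool [-0.0022 -0.0018  0.0823] w 0.02477660873430679 t 7.425
```

The left clip has snapped: the force rose, dropped away, and is now rigid at about 30 N. I ease off a little and roll right over the first piece.

{"fn": "servo_tool", "kwargs": {"rows": [{"linear": [-0.001,0.008,-0.0006],"rotation": [0,0,0.013],"gripper": -1},{"linear": [-0.0015,0.018,-0.0006],"rotation": [0,0,0.03],"gripper": -1},{"linear": [-0.0025,0.029,-0.0006],"rotation": [0,0,0.05],"gripper": -1},{"linear": [-0.0035,0.04,-0.0006],"rotation": [0,0,0.065],"gripper": -1},{"linear": [-0.0042,0.048,-0.0006],"rotation": [0,0,0.08],"gripper": -1}]}}

```text
t: 8.05
tcp_pos: [0.5338, 0.0336, 0.1235]
orientation: [0.947, -0.111, 0.3, 0.035]
wrist_force: [-7.3, 5.7, 11.0]
gripper_width: 0.0252
grasp_force: 111.8
```

```bash
python3 -c "
from h import *
rep(); print(state()['joint_positions'])"
```

```text
seat pos mm [ 1.042  40.9008 86.5561] F seat [-0.5957  3.8275 13.8803] rot err tool [-0.0024 -0.0034  0.0018] w 0.025214361197573372 t 8.05
[ 0.0664  0.2335  2.0522 -0.5832  0.3115  2.3784]
```

```bash
cat >> h.py <<'E'
def heights():
    for cam in ['side','top']:
        im,d=read_camera(cam); P=cloud(cam,d); q=RS.inv().apply((P-SEAT).reshape(-1,3)).reshape(P.shape)*1000
        b,g,r=[im[...,i].astype(int) for i in range(3)]
        blue=(b>r+45)&(b>g+25)&(abs(q[...,0])<14)&(abs(q[...,2])<15)
        face=(~blue)&(abs(b-r)<30)&(b>110)&(((q[...,0]>18)&(q[...,0]<32))|((q[...,0]<-17)&(q[...,0]>-26)))&(abs(q[...,2])<15)
        A=np.c_[q[face][:,:2],np.ones(face.sum())]; co=np.linalg.lstsq(A,q[face][:,2],rcond=None)[0]
        o=[]
        for c in [-91.5,-77,-63.5,-50,-35.5,-28,-14,0,14,28,35.5,50,63.5,77,91.5]:
            m=blue&(abs(q[...,1]-c)<5)
            if m.sum()>5: Q=q[m]; o.append((c,round(float(np.median(Q[:,2]-np.c_[Q[:,:2],np.ones(len(Q))]@co)),1),int(m.sum())))
        print(cam,face.sum(),co,o)
E
python3 -c "
from h import *
heights()"
```

```text
side 326 [-0.0032  0.0031  3.1346] [(-77, 5.0, 7), (50, -0.9, 7), (63.5, -0.3, 14), (77, -0.5, 20), (91.5, 0.4, 18)]
top 613 [-0.003   0.0016  0.6668] [(-91.5, 5.0, 27), (-77, 4.9, 31), (-63.5, 5.5, 32), (-50, 5.1, 33), (-35.5, 3.9, 31), (-28, 4.5, 33), (-14, 4.6, 32), (0, 4.4, 32), (14, 3.7, 19), (63.5, -0.3, 16), (77, -0.1, 30), (91.5, -0.2, 22)]
```

The left piece reads flush along its length and the middle and right are still proud, so step 2 is met. I roll on over the middle piece.

{"fn": "servo_tool", "kwargs": {"rows": [{"linear": [-0.001,0.01,0],"rotation": [0,0,0],"gripper": -1},{"linear": [-0.001,0.018,0],"rotation": [0,0,0],"gripper": -1},{"linear": [-0.001,0.028,0],"rotation": [0,0,0],"gripper": -1},{"linear": [-0.001,0.038,0],"rotation": [0,0,0],"gripper": -1},{"linear": [-0.001,0.048,0],"rotation": [0,0,0],"gripper": -1}]}}

```text
t: 8.78
tcp_pos: [0.5218, -0.013, 0.1229]
orientation: [0.947, -0.11, 0.3, 0.035]
wrist_force: [-10.3, 3.6, 12.9]
gripper_width: 0.0247
grasp_force: 111.5
```

```bash
python3 -c "
from h import *
rep(); heights()"
```

```text
seat pos mm [ 0.0227 -7.2254 86.4776] F seat [-1.5303  1.1174 16.7656] rot err tool [-0.0019 -0.0031  0.0024] w 0.024694713158807377 t 8.775
side 391 [-0.0043  0.002   3.196 ] [(14, 0.1, 12), (28, -1.0, 19), (35.5, -0.3, 18), (50, -0.3, 18), (63.5, -0.1, 19), (77, -0.2, 21), (91.5, 0.2, 16)]
top 614 [0.0006 0.0008 0.6693] [(-91.5, 4.6, 28), (-77, 4.7, 30), (-63.5, 4.8, 31), (-50, 4.1, 31), (-35.5, 4.7, 17), (-28, -0.3, 10), (14, -0.8, 20), (28, -0.9, 19), (35.5, -0.9, 27), (50, -0.6, 30), (63.5, -0.0, 30), (77, -0.6, 29), (91.5, -0.1, 21)]
```

The middle piece is flush at both ends and the right one still stands proud. I continue.

{"fn": "servo_tool", "kwargs": {"rows": [{"linear": [0,0.01,0],"rotation": [0,0,0],"gripper": -1},{"linear": [0,0.02,0],"rotation": [0,0,0],"gripper": -1},{"linear": [0,0.03,0],"rotation": [0,0,0],"gripper": -1},{"linear": [0,0.039,0],"rotation": [0,0,0],"gripper": -1},{"linear": [0,0.048,0],"rotation": [0,0,0],"gripper": -1}]}}

```text
t: 9.5
tcp_pos: [0.5109, -0.0596, 0.1236]
orientation: [0.947, -0.11, 0.301, 0.035]
wrist_force: [-18.5, 8.8, 26.1]
gripper_width: 0.0253
grasp_force: 114.4
```

```bash
python3 -c "
from h import *
rep()"
```

```text
seat pos mm [  0.6566 -55.0511  86.8925] F seat [-1.4754  4.2794 32.8434] rot err tool [-0.0019 -0.0044  0.0026] w 0.025278009293712544 t 9.5
```

{"fn": "servo_tool", "kwargs": {"rows": [{"linear": [0,0.009,0],"rotation": [0,0,0],"gripper": -1},{"linear": [0,0.018,0],"rotation": [0,0,0],"gripper": -1},{"linear": [0,0.026,0],"rotation": [0,0,0],"gripper": -1},{"linear": [0,0.033,0],"rotation": [0,0,0],"gripper": -1},{"linear": [0,0.033,0],"rotation": [0,0,0],"gripper": -1}]}}

```text
t: 10.12
tcp_pos: [0.5032, -0.0923, 0.1229]
orientation: [0.947, -0.111, 0.3, 0.035]
wrist_force: [-9.8, 1.9, 14.9]
gripper_width: 0.0248
grasp_force: 112.1
```

```bash
python3 -c "
from h import *
rep();heights(); print(state()['joint_positions'])"
```

```text
seat pos mm [  0.3477 -88.6959  86.3575] F seat [ 0.3275 -0.4384 17.9299] rot err tool [-0.0007 -0.0033  0.0019] w 0.024831187165824168 t 10.125
side 485 [0.0049 0.0024 3.1602] [(-63.5, 0.0, 9), (-50, 0.3, 15), (-35.5, 0.4, 17), (-28, 0.1, 14), (-14, 0.4, 13), (0, 0.3, 15), (14, 0.2, 14), (28, -0.7, 20), (35.5, -0.4, 16), (50, 0.5, 16), (63.5, -0.4, 19), (77, -0.2, 17), (91.5, 0.0, 14)]
top 612 [0.0011 0.     0.5598] [(-77, 2.3, 6), (-63.5, -0.8, 29), (-50, 0.1, 32), (-35.5, -0.3, 29), (-28, 0.2, 31), (-14, -0.6, 32), (0, -0.1, 30), (14, -0.3, 32), (28, -0.6, 18), (35.5, -0.1, 27), (50, 0.3, 29), (63.5, 0.3, 30), (77, -0.4, 30), (91.5, -0.1, 22)]
[-0.2592  0.1744  2.1296  0.0666  0.2241  1.484 ]
```

Everything reads flush. I lift off along the normal and check again.

{"fn": "servo_tool", "kwargs": {"rows": [{"linear": [0,0,-0.02],"rotation": [0,0,0],"gripper": -1},{"linear": [0,0,-0.06],"rotation": [0,0,0],"gripper": -1},{"linear": [0,0,-0.09],"rotation": [0,0,0],"gripper": -1},{"linear": [0,0,-0.09],"rotation": [0,0,0],"gripper": -1}]}}

```text
t: 10.72
tcp_pos: [0.4523, -0.0798, 0.1968]
orientation: [0.947, -0.11, 0.3, 0.035]
wrist_force: [-0.1, -1.4, -3.7]
gripper_width: 0.0248
grasp_force: 109.8
```

```bash
python3 -c "
from h import *
rep();heights(); go([.4597,.234,.245],RG)"
```

```text
seat pos mm [ -0.1771 -88.3557 176.914 ] F seat [-1.8746 -1.3454 -3.1436] rot err tool [-0.0011 -0.0035  0.0024] w 0.024796919748344085 t 10.725
side 481 [0.0007 0.0029 3.273 ] [(-77, 0.5, 13), (-63.5, 0.2, 14), (-50, 0.5, 11), (-35.5, 0.0, 16), (-28, 0.0, 16), (-14, -0.3, 14), (0, -0.3, 14), (14, -0.4, 10), (28, -1.0, 21), (35.5, -1.0, 14), (50, -0.6, 15), (63.5, 0.1, 18), (77, -0.4, 17), (91.5, -0.3, 12)]
top 688 [0.0024 0.0022 0.5603] [(-91.5, -0.6, 29), (-77, -0.4, 28), (-63.5, -0.2, 30), (-50, -0.0, 31), (-35.5, -0.1, 29), (-28, 0.1, 31), (-14, 0.4, 30), (0, -0.4, 31), (14, -0.2, 30), (28, -1.0, 18), (35.5, -1.2, 26), (50, 0.2, 30), (63.5, 0.6, 30), (77, 0.3, 30), (91.5, 0.5, 22)]
lin [-0.0246 -0.307  -0.0785] rot [ 0.167  -0.5956 -0.5281] t 10.825 j [-0.2629 -0.0896  2.1924  0.0413  0.4282  1.5081]
```

{"fn": "servo_tool", "kwargs": {"rows": [{"linear": [-0.025,-0.306,-0.0785],"rotation": [0.167,-0.596,-0.528],"gripper": -1},{"linear": [-0.025,-0.306,-0.0785],"rotation": [0.167,-0.596,-0.528],"gripper": -1},{"linear": [-0.025,-0.306,-0.0785],"rotation": [0.167,-0.596,-0.528],"gripper": -1},{"linear": [-0.025,-0.306,-0.0785],"rotation": [0.167,-0.596,-0.528],"gripper": -1},{"linear": [-0.025,-0.306,-0.0785],"rotation": [0.167,-0.596,-0.528],"gripper": -1}]}}

```text
t: 11.45
tcp_pos: [0.4596, 0.231, 0.243]
orientation: [0.988, 0.157, -0.002, 0.0]
wrist_force: [1.3, -0.1, -4.1]
gripper_width: 0.0249
grasp_force: 109.8
```

{"fn": "servo_tool", "kwargs": {"rows": [{"linear": [0,0,0],"rotation": [0,0,0],"gripper": -1},{"linear": [0,0,0],"rotation": [0,0,0],"gripper": -1}]}}

```text
t: 11.7
tcp_pos: [0.459, 0.2286, 0.2428]
orientation: [0.988, 0.156, -0.001, 0.0]
wrist_force: [-0.2, -0.6, -4.0]
gripper_width: 0.0248
grasp_force: 110.2
```

```bash
python3 -c "
from h import *
go([.4597,.2341,.235],RG)"
```

```text
lin [ 0.0023 -0.005   0.0078] rot [0.0004 0.0022 0.0002] t 11.7 j [ 0.3907  0.2229  1.6311 -0.0002  1.2898  1.6484]
```

{"fn": "servo_tool", "kwargs": {"rows": [{"linear": [0.0023,-0.005,0.008],"rotation": [0,0.002,0],"gripper": -1},{"linear": [0.0023,-0.005,0.008],"rotation": [0,0.002,0],"gripper": -1},{"linear": [0.0023,-0.005,0.008],"rotation": [0,0.002,0],"gripper": -1}]}}

```text
t: 12.08
tcp_pos: [0.4597, 0.2338, 0.2365]
orientation: [0.988, 0.156, 0.001, -0.0]
wrist_force: [0.1, -0.7, -2.9]
gripper_width: 0.0246
grasp_force: 110.3
```

Run:
```python
from h import *
go([.4597,.2341,.105],RG); print(state()['tcp_pos'])
im,d=read_camera('side'); P=cloud('side',d)
k=(abs(P[...,0]-.46)<.05)&(abs(P[...,1]-.235)<.05)
for lo in [.15,.155,.16,.165,.17,.175,.18,.185,.205,.21,.215]:
    m=k&(P[...,2]>=lo)&(P[...,2]<lo+.005)
    if m.sum(): print(round(lo,3),m.sum(),P[m].mean(0).round(3))
```

```text
lin [-0.0002 -0.0003  0.1315] rot [-0.     -0.002  -0.0007] t 12.075 j [ 0.3996  0.2329  1.6339 -0.0002  1.2729  1.6581]
[0.4597 0.2338 0.2365]
0.15 1 [0.467 0.242 0.153]
0.155 18 [0.459 0.245 0.157]
0.16 26 [0.457 0.25  0.162]
0.165 31 [0.456 0.251 0.167]
0.17 49 [0.455 0.252 0.172]
0.175 56 [0.456 0.25  0.178]
0.18 54 [0.457 0.251 0.183]
0.185 63 [0.457 0.247 0.188]
0.205 53 [0.454 0.261 0.209]
0.21 296 [0.457 0.245 0.212]
0.215 40 [0.458 0.245 0.217]
```

The roller sits in the grip as it did before, so I lower it into the stand.

{"fn": "servo_tool", "kwargs": {"rows": [{"linear": [0,0,0.04],"rotation": [0,0,0],"gripper": -1},{"linear": [0,0,0.075],"rotation": [0,0,0],"gripper": -1},{"linear": [0,0,0.105],"rotation": [0,0,0],"gripper": -1},{"linear": [0,0,0.122],"rotation": [0,0,0],"gripper": -1},{"linear": [0,0,0.127],"rotation": [0,0,0],"gripper": -1}]}}

```text
t: 12.75
tcp_pos: [0.4599, 0.2342, 0.1092]
orientation: [0.988, 0.156, 0.001, -0.0]
wrist_force: [0.0, 0.4, -2.9]
gripper_width: 0.0249
grasp_force: 110.3
```

{"fn": "servo_tool", "kwargs": {"rows": [{"linear": [0,0,0.002],"rotation": [0,0,0],"gripper": -1},{"linear": [0,0,0.003],"rotation": [0,0,0],"gripper": -1},{"linear": [0,0,0.004],"rotation": [0,0,0],"gripper": -1}]}}

```text
t: 13.12
tcp_pos: [0.4601, 0.2345, 0.1061]
orientation: [0.988, 0.156, 0.001, -0.0]
wrist_force: [0.5, -0.8, -3.0]
gripper_width: 0.0249
grasp_force: 110.3
```

{"fn": "servo_tool", "kwargs": {"rows": [{"linear": [0,0,0.001],"rotation": [0,0,0],"gripper": -1},{"linear": [0,0,0.0015],"rotation": [0,0,0],"gripper": -1},{"linear": [0,0,0.0015],"rotation": [0,0,0],"gripper": -1}]}}

```text
t: 13.5
tcp_pos: [0.4601, 0.2344, 0.105]
orientation: [0.988, 0.156, 0.001, -0.0]
wrist_force: [-3.3, -2.1, 6.9]
gripper_width: 0.0246
grasp_force: 111.8
```

Contact on the stand top at the original height. I release and rise.

{"fn": "servo_tool", "kwargs": {"rows": [{"linear": [0,0,0],"rotation": [0,0,0],"gripper": 1},{"linear": [0,0,0],"rotation": [0,0,0],"gripper": 1},{"linear": [0,0,0],"rotation": [0,0,0],"gripper": 1},{"linear": [0,0,0],"rotation": [0,0,0],"gripper": 1},{"linear": [0,0,0],"rotation": [0,0,0],"gripper": 1}]}}

```text
t: 14.12
tcp_pos: [0.4599, 0.2344, 0.104]
orientation: [0.988, 0.156, 0.001, -0.0]
wrist_force: [0.3, 0.8, -0.3]
gripper_width: 0.0853
grasp_force: 0.0
```

{"fn": "servo_tool", "kwargs": {"rows": [{"linear": [0,0,-0.02],"rotation": [0,0,0],"gripper": 1},{"linear": [0,0,-0.06],"rotation": [0,0,0],"gripper": 1},{"linear": [0,0,-0.12],"rotation": [0,0,0],"gripper": 1},{"linear": [0,0,-0.15],"rotation": [0,0,0],"gripper": 1},{"linear": [0,0,-0.15],"rotation": [0,0,0],"gripper": 1}]}}

```text
t: 14.75
tcp_pos: [0.4602, 0.2345, 0.2562]
orientation: [0.988, 0.156, 0.003, -0.001]
wrist_force: [0.4, 0.9, -1.1]
gripper_width: 0.0852
grasp_force: 0.0
```

Run:
```python
from h import *
heights()
im,d=read_camera('side'); P=cloud('side',d)
b,g,r=[im[...,i].astype(int) for i in range(3)]
k=(r>g+60)&(r>b+80)&(abs(P[...,0]-.46)<.05)&(abs(P[...,1]-.235)<.05)&(P[...,2]>.08)&(P[...,2]<.15)
q=P[k]; print(len(q),cv2.minAreaRect((q[:,:2]*1000).astype(np.float32)),q.max(0))
cv2.imwrite('pics/s4.png',cv2.resize(im[100:300,160:380],None,fx=2.7,fy=2.7))
```

```text
side 477 [0.0034 0.0032 3.0466] [(-77, 0.6, 11), (-63.5, 0.1, 14), (-50, 0.1, 11), (-35.5, 0.5, 16), (-28, 0.5, 16), (-14, -0.3, 12), (0, -0.3, 11), (14, -0.3, 16), (28, -0.8, 20), (35.5, -0.4, 15), (50, 0.3, 18), (63.5, -0.0, 18), (77, 0.3, 19), (91.5, -0.1, 11)]
top 696 [-0.0002  0.0006  0.6242] [(-91.5, 0.0, 29), (-77, -0.4, 30), (-63.5, 0.4, 29), (-50, 0.1, 29), (-35.5, -0.2, 32), (-28, -0.3, 30), (-14, -0.8, 31), (0, -0.1, 32), (14, 0.4, 32), (28, -0.3, 19), (35.5, -0.5, 27), (50, 0.6, 30), (63.5, 0.1, 29), (77, -0.1, 30), (91.5, 0.0, 22)]
313 ((459.6806945800781, 239.30792236328125), (23.5325984954834, 22.672773361206055), 19.189790725708008) [0.4727 0.2518 0.138 ]
```

View pics/s4.png

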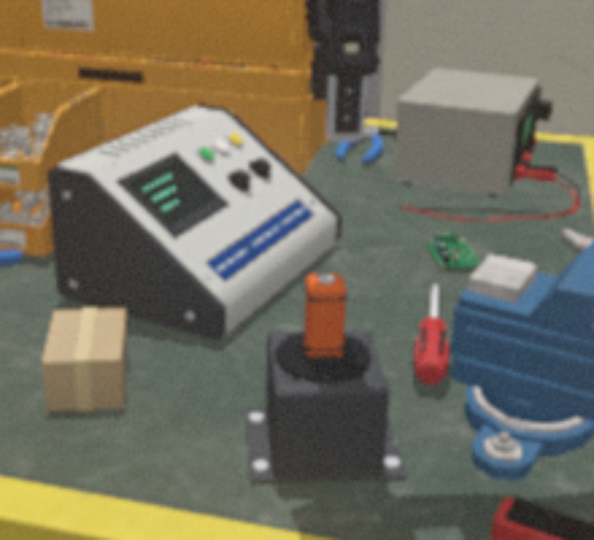

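The roller stands upright in its stand (handle at crop (325,315)), the trim row is flush, and the gripper is clear above.

```bash
python3 -c "
from workcell import hand_in
print(hand_in())"
```

```text
the job is handed in; nothing more can be done
None
```

I rolled all three trim pieces flush from left to right, put the roller back upright in its stand and handed the job in at about 15 s; `hand_in()` gave no verdict, but both cameras read the whole row within about 1 mm of flush.

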